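# Show which spice goes into the pot

### The job

Show the kitchen helper which spice goes into the pot: press the red call button all the way down with the fingertips and let it come up again, then point down at the lid of the blue-lidded jar with the fingertips about 3 cm above it for two seconds, then point down into the middle of the orange pot's mouth with the fingertips about 3 cm above its rim for two seconds, and finish still pointing there. Touch nothing but the button and its housing, pick nothing up, and do not dip the fingers towards any other jar or the saucepan on the way.

Things in the scene. Friction and masses are not known exactly. Their poses are not given: they have to be found in the camera images.
- bell (a joint): Travel of the round red push button: 0 at rest, about 0.006 m when fully down; a spring (4 N when fully down) brings it back up.
- bell_top (a point): Middle of the top face of the red push button, moving with it (the cap is 44 mm across and moves straight down; it sits in a small black housing fixed to the counter, about 60 mm across; at rest the top is about 18 mm above the counter).
- jar_blue: Loose spice jar of amber glass with a blue lid, 50 mm across and 95 mm tall with its lid, standing upright on the board. Origin: centre of its underside, z up, so the middle of the lid's top is 95 mm above it.
- jar_green: Loose spice jar of amber glass with a green lid, 50 mm across and 95 mm tall with its lid, standing upright on the board. Origin: centre of its underside, z up, so the middle of the lid's top is 95 mm above it.
- jar_white: Loose spice jar of amber glass with a white lid, 50 mm across and 95 mm tall with its lid, standing upright on the board. Origin: centre of its underside, z up, so the middle of the lid's top is 95 mm above it.
- jar_yellow: Loose spice jar of amber glass with a yellow lid, 50 mm across and 95 mm tall with its lid, standing upright on the board. Origin: centre of its underside, z up, so the middle of the lid's top is 95 mm above it.
- pot: Heavy open orange enamelled pot, mouth 180 mm across with two small side handles, 85 mm high, standing on one zone of the hob. Origin: centre of its underside, z up, so the middle of its mouth is 85 mm above it.
- saucepan: Open shiny steel saucepan, 150 mm across, 70 mm high, with a black handle that reaches 210 mm from its middle along its own -x. Origin: centre of its underside.
- hob: Fixed black glass hob, 290 mm (x) by 480 mm (y), 6 mm high, with two cooking zones 240 mm apart along y; the pot and the saucepan stand on them, either way round. Origin: centre of its underside.
- board: Fixed light wooden board, 240 by 240 mm, 18 mm thick, with the four jars on it about 120 mm apart in a square. Origin: centre of its underside.

How it is judged:
On the way, in this order (a step that is already met when the one before it is completed fails the run):
1. the red button is pressed down (at least 4.5 mm) (value of joint bell above 0.0045 m), for 0.03 s.
2. with the button up again, the tool points down at the blue-lidded jar: TCP within 25 mm of the lid's middle sideways and less than 80 mm above it, for 1.5 s (horizontal distance between the grasp point and jar_blue below 0.025 m and z of the grasp point in the frame of jar_blue between 0.095 and 0.175 m and angle between the grasp point's own z axis and vertical above 2.5 rad and value of joint bell below 0.002 m), for 1.5 s.
3. the tool points down at the orange pot: TCP within 45 mm of the mouth's middle sideways and 10 to 80 mm above the rim, for 1.5 s (horizontal distance between the grasp point and pot below 0.045 m and z of the grasp point in the frame of pot between 0.095 and 0.165 m and angle between the grasp point's own z axis and vertical above 2.5 rad), for 1.5 s.
At the end, for the whole second after the job is handed in: The tool still points down (within about 35 degrees of straight down) at the orange pot, TCP within 45 mm of the middle of its mouth sideways and 10 to 80 mm above its rim; the button is up (below 2 mm); every jar and pan is upright and within 10 mm of where it started (all of step 3 and value of joint bell below 0.002 m and distance of each of jar_blue, jar_green, jar_white, jar_yellow, pot, saucepan from where it was at the start of the episode below 0.01 m and angle between each of jar_blue, jar_green, jar_white, jar_yellow, pot, saucepan's own z axis and vertical below 0.1 rad); the robot touches nothing.
It fails at once if the robot touches a jar, a pan, the board or the hob (contact force between any of the fingers, the arm and jar_blue above 0.3 N or contact force between any of the fingers, the arm and jar_green above 0.3 N or contact force between any of the fingers, the arm and jar_white above 0.3 N or contact force between any of the fingers, the arm and jar_yellow above 0.3 N or contact force between any of the fingers, the arm and pot above 0.3 N or contact force between any of the fingers, the arm and saucepan above 0.3 N or contact force between any of the fingers, the arm and hob above 0.3 N or contact force between any of the fingers, the arm and board above 0.3 N).
It fails at once if the robot touches anything at all with the tool more than 50 mm sideways from the button's middle (horizontal distance between the grasp point and bell_top above 0.05 m and contact force between any of the fingers, the arm and anything else above 0.3 N).
It fails at once if a jar or a pan is lifted, carried or pushed more than 15 mm (distance of any of jar_blue, jar_green, jar_white, jar_yellow, pot, saucepan from where it was at the start of the episode above 0.015 m).
It fails at once if the fingers dip towards another jar or the saucepan (TCP within 20 mm of its middle sideways and less than 60 mm above a jar's lid or 45 mm above the saucepan's rim) ((horizontal distance between the grasp point and jar_green below 0.02 m and z of the grasp point in the frame of jar_green below 0.155 m) or (horizontal distance between the grasp point and jar_white below 0.02 m and z of the grasp point in the frame of jar_white below 0.155 m) or (horizontal distance between the grasp point and jar_yellow below 0.02 m and z of the grasp point in the frame of jar_yellow below 0.155 m) or (horizontal distance between the grasp point and saucepan below 0.02 m and z of the grasp point in the frame of saucepan below 0.115 m)).
It also fails if it takes over 53 s, if anything falls off the work surface, if the arm or the gripper's body presses on something with over 40 N, if the wrist force passes 120 N, or if a joint passes its speed limit or range.

### The arm

A 6-joint arm with a two-finger parallel gripper is mounted at the origin on the work surface. World frame = base frame: x ahead of the robot, y to its left, z up, the work surface at z = 0. Lengths are in m, angles in rad, forces in N, time in s.
With the tool pointing down it reaches from about 0.35 to 0.975 m from the base axis. Payload 4.9 kg.
Tool frame: the origin (TCP) lies between the finger pads, 19 mm behind the fingertips; this is the grasp point; z points along the fingers, y is the line along which they close (so a half turn about z gives the same grasp; the last joint's range is limited). The gripper opens to 85 mm and grips with 20 to 120 N. Pads are 22 mm wide; open, the fingers measure 114 mm over their backs; the gripper's body (76 mm by 85 mm) begins 54 mm behind the grasp point. The pads swing forward as they close: fully open they stand 13 mm farther back than shut.
Start: joints at [1.081, 0.053, 1.613, -0, 1.476, -0.119], TCP at [0.226, 0.583, 0.25] pointing down, gripper open.
Joint ranges: [-3.01, 3.01], [-1.01, 2.22], [0.06, 2.58], [-1.02, 4.17], [0.09, 2.62], [-3.14, 3.14]. Speed limits (rad/s): [2.57, 2.57, 3.14, 3.14, 3.14, 3.14].

### API

Orientations are given as a rotation vector (axis times angle).
In Python, from station import ctrl gives the robot as it stands.
- The arm moves only by the shell command python3 -m handwheel 'ROWS' [FORCE]. ROWS is JSON, a list of rows, each an object with "gripper": the gripper command: -1 is fully open, 1 is shut, values between are in proportion; "offset": the shift along the tool's x, y, z in mm, a list of three; "rotation": the turn, a rotation vector about the tool's x, y, z in rad, a list of three. A call has exactly 8 rows; each row is the pose to reach, as a shift and turn from the pose commanded when the call began, along the tool's axes at that moment; what a row does not reach only later rows make up. A row lasts 1/8 s, in which the tool goes at most 62.5 mm and 10.7 degrees, less where a joint would pass 70% of its speed; a pose out of reach is approached as far as the arm can. A call with a gripper value outside its range is refused whole. The fingers move at their own pace and stop on an object; FORCE is the grip in N (left out, the last holds). Time passes only in rows, so rows that repeat a pose let the fingers close, or fill a call up. It gives the time, the measured TCP pose, the force, the opening and the grip force at its end, in the units of the state.
- ctrl.get_obs(): the state, without advancing time (a new reading comes with each control period).
- ctrl.get_image(name): name is "side" or "top" or "wrist"; returns a dict with "image" (400x640x3 uint8, red, green, blue), "fovy" (degrees; the focal length in pixels is half the picture's height over the tangent of half this angle, whatever the lens; pixels are square), "cx", "cy" (the principal point, pixels), "xyz" and "attitude" of the camera in the world. Camera axes: x right, y up, looking along -z (the intrinsics and any distortion apply to the point x, -y, -z); pixel columns grow to the right and rows downward; lengths in m; the calibration is good to about 2 mm. A picture is of the moment at which its call begins. There is no depth.
- ctrl.finish_job(): hands the job in; it is judged then, once.
The state is a dict: "t": time; "q": joint angles; "dq": joint speeds; "effort": joint torques, N m; "tool_pos": TCP position; "tool_rot": TCP orientation; "contact_force": force on the tool from outside, world axes, zero at the start; "wrist_torque": the same for the moment, N m; "opening": finger opening in m; "grip_force": force on a finger pad.
Only numpy, scipy, OpenCV 4.12 (cv2) and the standard library are available. Lean on these libraries where they do the work, as an engineer would, in place of code of your own. Each camera call takes 0.05 s, during which the arm holds its last target. There are 200 camera calls.

## Working session

There is one attempt and no reset: what is moved stays moved. The work goes in short steps, Python scripts to look and compute and a shell command to move; the robot and the scene stay as the last step left them, time stands still between calls to the robot, and variables do not carry over. Pictures are saved under pics/ and viewed, at most 10 in all, crops included, and the job is handed in when it is done.

```bash
mkdir -p pics; ls; python3 - <<'E'
from station import ctrl
import cv2
o=ctrl.get_obs();print({k:o[k] for k in('t','tool_pos','tool_rot','opening')})
for n in('top','side'):
    d=ctrl.get_image(n);cv2.imwrite(f'pics/{n}0.png',d['image'][:,:,::-1]);print({k:v for k,v in d.items() if k!='image'})
E
```

```text
pics
{'t': 0.0, 'tool_pos': array([0.22620733, 0.58199215, 0.2487584 ]), 'tool_rot': array([-0.57900664, -3.0871657 ,  0.0031172 ]), 'opening': 0.08546249890582559}
{'fovy': 57.36062713313012, 'cx': 318.4144826325564, 'cy': 200.32733129170637, 'xyz': array([0.4557012 , 0.00369014, 0.97833562]), 'attitude': array([ 0.04429875, -0.05018893, -1.56696219])}
{'fovy': 53.68106186127483, 'cx': 322.0273595483901, 'cy': 197.19521406090084, 'xyz': array([-0.05251908, -0.58780359,  0.87302798]), 'attitude': array([ 0.74622206, -0.31023987, -0.74369573])}
```

View pics/top0.png

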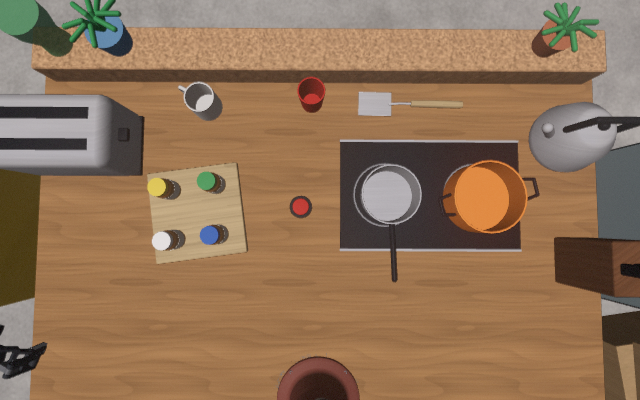

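View pics/side0.png

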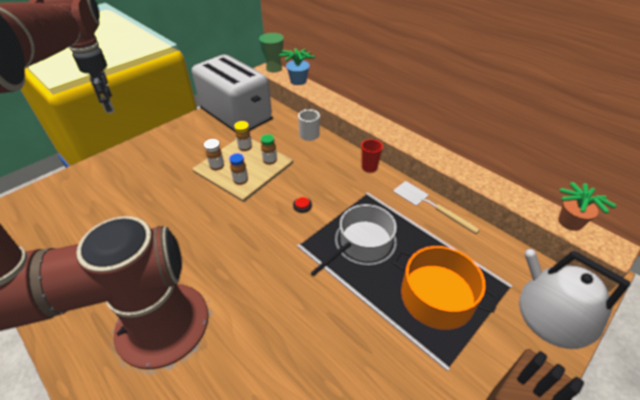

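The top view shows the bell at (301,207), the blue lid at (209,235), the pot mouth at about (485,197) and the saucepan at (387,194). In the side view the bell is at (302,204), the blue lid at (237,159) and the pot mouth at about (443,280). I'll locate each from the two views.

```bash
cat > h.py <<'E'
import numpy as np,cv2
from scipy.spatial.transform import Rotation as R
def ray(d,u,v):
    f=200/np.tan(np.radians(d['fovy'])/2)
    r=R.from_rotvec(d['attitude']).apply([(u-d['cx'])/f,-(v-d['cy'])/f,-1]);return d['xyz'],r
def atz(d,u,v,z):
    c,r=ray(d,u,v);return c+r*(z-c[2])/r[2]
def pix(d,P):
    f=200/np.tan(np.radians(d['fovy'])/2)
    p=R.from_rotvec(d['attitude']).inv().apply(np.atleast_2d(P)-d['xyz'])
    return np.c_[d['cx']-f*p[:,0]/p[:,2],d['cy']+f*p[:,1]/p[:,2]]
E
cat > m.py <<'E'
from h import *
from station import ctrl
T=ctrl.get_image('top');S=ctrl.get_image('side')
P=dict(bell=((301,207),(302,204),.018),blue=((209,235),(237,159),.113),green=((207,181),(267,140),.113),yellow=((157,188),(242,127),.113),white=((162,241),(212,145),.113),pot=((485,197),(443,280),.091),pan=((388,194),(368,226),.076))
t=np.linspace(0,2*np.pi,100);rad=dict(bell=.022,pot=.09,pan=.075)
imgs=[cv2.resize(d['image'][:,:,::-1],None,fx=2,fy=2,interpolation=cv2.INTER_CUBIC) for d in(T,S)]
for k,(a,b,z) in P.items():
    p=atz(T,*a,z);s=atz(S,*b,z);print(k,p.round(4),s.round(4))
    r=rad.get(k,.025);C=p+np.c_[r*np.cos(t),r*np.sin(t),0*t]
    for d,i in((T,imgs[0]),(S,imgs[1])):
        cv2.polylines(i,[np.round(pix(d,C)*2+.5).astype(int)],True,(255,0,255),1)
cv2.imwrite('pics/t1.png',imgs[0][250:650,250:1100]);cv2.imwrite('pics/s1.png',imgs[1][200:680,360:1010])
cv2.imwrite('pics/t1.png',imgs[0][250:650,280:1080])
E
python3 m.py
```

```text
bell [0.4958 0.0459 0.018 ] [0.4933 0.0417 0.018 ]
blue [0.4252 0.2579 0.113 ] [0.423  0.2493 0.113 ]
green [0.5529 0.2654 0.113 ] [0.5479 0.2592 0.113 ]
yellow [0.5358 0.3835 0.113 ] [0.5349 0.3735 0.113 ]
white [0.4108 0.368  0.113 ] [0.4089 0.3612 0.113 ]
pot [ 0.5187 -0.4055  0.091 ] [ 0.5103 -0.4231  0.091 ]
pan [ 0.5264 -0.1719  0.076 ] [ 0.5249 -0.1852  0.076 ]
```

View pics/t1.png

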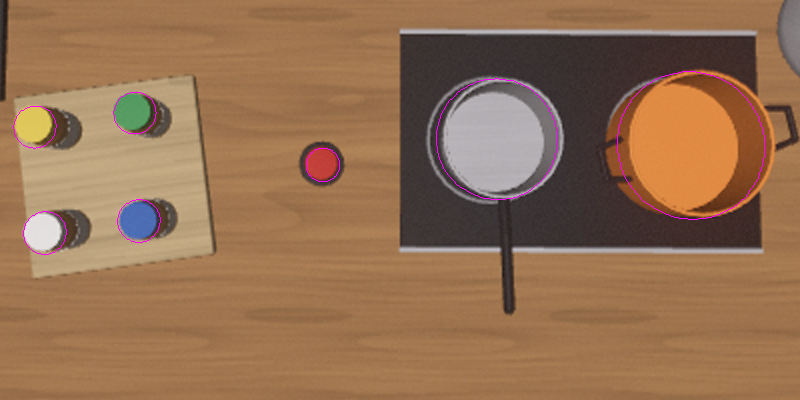

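View pics/s1.png

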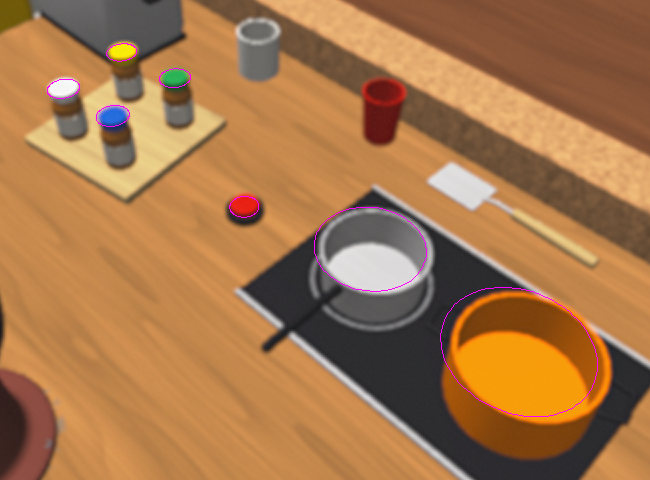

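The overlay shows the bell, lids and pan fit. The pot rim circle lies about 4 px too far left in the top view (crop rim centre about (700,144)), so the pot is at about (0.518,-0.417), which the side view supports. Next I'll work out the tool-axis shifts.

```bash
cat > go.py <<'E'
import sys
from h import *
from station import ctrl
o=ctrl.get_obs();M=R.from_rotvec(o['tool_rot'])
print(o['t'],o['tool_pos'].round(4),o['tool_rot'].round(3),o['contact_force'].round(2),o['opening'])
for a in sys.argv[1:]:
    print(a,(M.inv().apply(np.array(eval(a))-o['tool_pos'])*1000).round(1))
E
python3 go.py "(.495,.044,.25)" "(.495,.044,.10)"
```

```text
0.2 [0.2263 0.5822 0.2492] [-5.790e-01 -3.087e+00  2.000e-03] [ 0.19  0.45 -0.15] 0.08550135820450276
(.495,.044,.25) [-4.455e+02 -4.043e+02 -3.000e-01]
(.495,.044,.10) [-445.5 -404.1  149.7]
```

```bash
python3 -m handwheel '[{"gripper":1,"offset":[-20,-18,0],"rotation":[0,0,0]},{"gripper":1,"offset":[-55,-50,0],"rotation":[0,0,0]},{"gripper":1,"offset":[-90,-82,0],"rotation":[0,0,0]},{"gripper":1,"offset":[-125,-114,0],"rotation":[0,0,0]},{"gripper":1,"offset":[-160,-146,0],"rotation":[0,0,0]},{"gripper":1,"offset":[-195,-178,0],"rotation":[0,0,0]},{"gripper":1,"offset":[-225,-205,0],"rotation":[0,0,0]},{"gripper":1,"offset":[-240,-218,0],"rotation":[0,0,0]}]' 40
python3 -m handwheel '[{"gripper":1,"offset":[-20,-18,0],"rotation":[0,0,0]},{"gripper":1,"offset":[-50,-45,0],"rotation":[0,0,0]},{"gripper":1,"offset":[-85,-77,0],"rotation":[0,0,0]},{"gripper":1,"offset":[-120,-109,0],"rotation":[0,0,0]},{"gripper":1,"offset":[-155,-141,0],"rotation":[0,0,0]},{"gripper":1,"offset":[-185,-168,0],"rotation":[0,0,0]},{"gripper":1,"offset":[-205,-186,0],"rotation":[0,0,0]},{"gripper":1,"offset":[-205,-186,0],"rotation":[0,0,0]}]'
python3 go.py "(.495,.044,.08)"
```

```text
t: 1.2
tool_pos: [0.3717, 0.2906, 0.2499]
tool_rot: [0.582, 3.087, -0.0]
contact_force: [-0.2, -0.6, 0.6]
opening: 0.0001
grip_force: 0.0
t: 2.2
tool_pos: [0.4951, 0.0435, 0.2497]
tool_rot: [-0.583, -3.086, 0.0]
contact_force: [-0.2, 0.1, 0.1]
opening: -0.0001
grip_force: 0.0
2.2 [0.4951 0.0435 0.2497] [-0.583 -3.086  0.   ] [-0.21  0.05  0.11] -9.864839199272233e-05
(.495,.044,.08) [  0.2   0.5 169.7]
```

Next I go down to TCP z≈0.06 (tips at about 0.041), then look with the wrist and side cameras.

```bash
python3 -m handwheel '[{"gripper":1,"offset":[0,0,25],"rotation":[0,0,0]},{"gripper":1,"offset":[0,0,60],"rotation":[0,0,0]},{"gripper":1,"offset":[0,0,95],"rotation":[0,0,0]},{"gripper":1,"offset":[0,0,130],"rotation":[0,0,0]},{"gripper":1,"offset":[0,0,160],"rotation":[0,0,0]},{"gripper":1,"offset":[0,0,180],"rotation":[0,0,0]},{"gripper":1,"offset":[0,0,190],"rotation":[0,0,0]},{"gripper":1,"offset":[0,0,190],"rotation":[0,0,0]}]'
python3 - <<'E'
from h import *
from station import ctrl
S=ctrl.get_image('side');W=ctrl.get_image('wrist')
a=cv2.resize(S['image'][150:250,240:360,::-1],(480,400),interpolation=2)
cv2.imwrite('pics/b.png',np.hstack([a,cv2.resize(W['image'][:,:,::-1],(320,200),interpolation=3)[np.r_[0:200,0:200]]]))
E
```

```text
t: 3.2
tool_pos: [0.4943, 0.0453, 0.0596]
tool_rot: [-0.578, -3.087, -0.0]
contact_force: [-0.3, 0.2, 0.9]
opening: 0.0002
grip_force: 0.0
```

View pics/b.png

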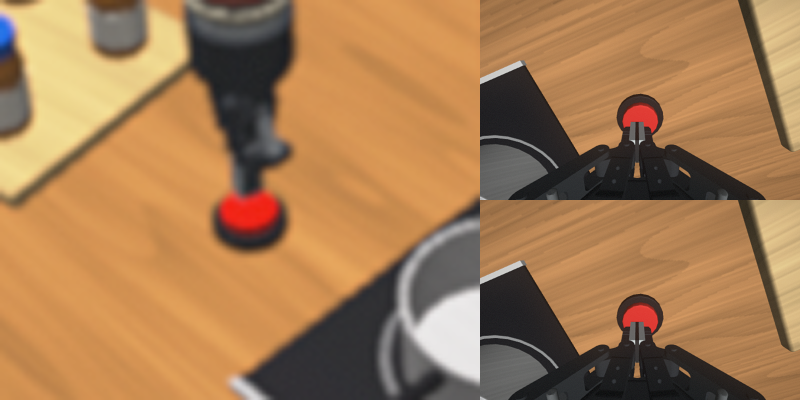

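The fingertips, at about (638,125) in the wrist inset, stand over the red cap, which is centred near (640,118). Now I press.

```bash
python3 -m handwheel '[{"gripper":1,"offset":[0,0,10],"rotation":[0,0,0]},{"gripper":1,"offset":[0,0,18],"rotation":[0,0,0]},{"gripper":1,"offset":[0,0,21],"rotation":[0,0,0]},{"gripper":1,"offset":[0,0,23],"rotation":[0,0,0]},{"gripper":1,"offset":[0,0,25],"rotation":[0,0,0]},{"gripper":1,"offset":[0,0,26],"rotation":[0,0,0]},{"gripper":1,"offset":[0,0,27],"rotation":[0,0,0]},{"gripper":1,"offset":[0,0,27],"rotation":[0,0,0]}]'
```

```text
t: 4.3
tool_pos: [0.4948, 0.0447, 0.0345]
tool_rot: [-0.578, -3.086, 0.001]
contact_force: [-7.6, 0.1, 14.3]
opening: 0.0
grip_force: 6.9
```

A force of 14 N is well past the 4 N spring, so the button is probably at its stop. I'll press 1 mm more and check that it's hard.

```bash
python3 -m handwheel '[{"gripper":1,"offset":[0,0,0.5],"rotation":[0,0,0]},{"gripper":1,"offset":[0,0,1],"rotation":[0,0,0]},{"gripper":1,"offset":[0,0,1],"rotation":[0,0,0]},{"gripper":1,"offset":[0,0,1],"rotation":[0,0,0]},{"gripper":1,"offset":[0,0,1],"rotation":[0,0,0]},{"gripper":1,"offset":[0,0,1],"rotation":[0,0,0]},{"gripper":1,"offset":[0,0,1],"rotation":[0,0,0]},{"gripper":1,"offset":[0,0,1],"rotation":[0,0,0]}]'
python3 - <<'E'
from h import *
from station import ctrl
W=ctrl.get_image('wrist');S=ctrl.get_image('side')
cv2.imwrite('pics/c.png',np.hstack([cv2.resize(W['image'][150:300,250:400,::-1],(400,400),interpolation=2),cv2.resize(S['image'][180:220,280:320,::-1],(400,400),interpolation=2)]))
E
```

```text
t: 5.3
tool_pos: [0.4949, 0.0447, 0.0344]
tool_rot: [-0.578, -3.086, 0.001]
contact_force: [-11.5, 0.1, 19.3]
opening: -0.0002
grip_force: 10.0
```

View pics/c.png

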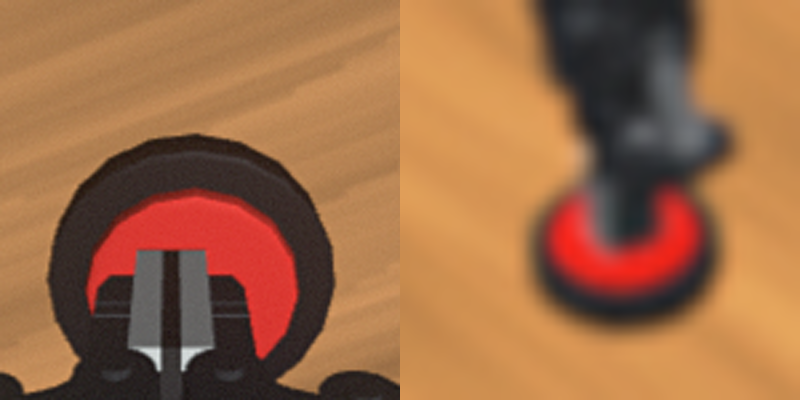

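It's at the hard stop: 1 mm more command raised the force to 19 N without moving the tool, and the cap sits nearly flush in its housing. Now I lift and let it come up.

```bash
python3 -m handwheel '[{"gripper":1,"offset":[0,0,-8],"rotation":[0,0,0]},{"gripper":1,"offset":[0,0,-20],"rotation":[0,0,0]},{"gripper":1,"offset":[0,0,-50],"rotation":[0,0,0]},{"gripper":1,"offset":[0,0,-90],"rotation":[0,0,0]},{"gripper":1,"offset":[0,0,-130],"rotation":[0,0,0]},{"gripper":1,"offset":[0,0,-170],"rotation":[0,0,0]},{"gripper":1,"offset":[0,0,-190],"rotation":[0,0,0]},{"gripper":1,"offset":[0,0,-195],"rotation":[0,0,0]}]'
python3 go.py "(.424,.256,.225)" "(.424,.256,.165)"; python3 - <<'E'
from h import *
from station import ctrl
S=ctrl.get_image('side');T=ctrl.get_image('top')
p=np.array([[.424,.256,.113]]);print(pix(S,p),pix(T,p))
cv2.imwrite('pics/d.png',cv2.resize(S['image'][180:220,280:320,::-1],(300,300),interpolation=2))
E
```

```text
t: 6.4
tool_pos: [0.4954, 0.0447, 0.2281]
tool_rot: [0.579, 3.086, 0.0]
contact_force: [0.2, -0.7, -0.1]
opening: -0.0003
grip_force: 0.0
6.4 [0.4954 0.0447 0.2281] [0.579 3.086 0.   ] [ 0.22 -0.66 -0.07] -0.0002517701994104995
(.424,.256,.225) [143.1 171.1   2.9]
(.424,.256,.165) [143.2 171.   62.9]
[[235.92773512 157.8606168 ]] [[209.81214671 235.49749664]]
```

View pics/d.png

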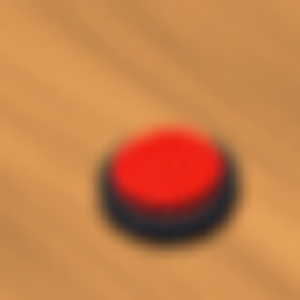

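The button is up again, with its cap standing proud at about (165,170) in the crop. Next I go over to the blue jar, staying high, and then down.

```bash
python3 -m handwheel '[{"gripper":1,"offset":[15,18,0],"rotation":[0,0,0]},{"gripper":1,"offset":[40,48,0],"rotation":[0,0,0]},{"gripper":1,"offset":[70,84,0],"rotation":[0,0,0]},{"gripper":1,"offset":[100,120,0],"rotation":[0,0,0]},{"gripper":1,"offset":[125,150,0],"rotation":[0,0,0]},{"gripper":1,"offset":[140,167,0],"rotation":[0,0,0]},{"gripper":1,"offset":[143,171,0],"rotation":[0,0,0]},{"gripper":1,"offset":[143,171,0],"rotation":[0,0,0]}]'
python3 - <<'E'
from h import *
from station import ctrl
o=ctrl.get_obs();print(o['tool_pos'])
S=ctrl.get_image('side');W=ctrl.get_image('wrist')
a=cv2.resize(S['image'][100:200,190:310,::-1],(480,400),interpolation=2)
b=cv2.resize(W['image'][100:400,200:440,::-1],(320,400),interpolation=3)
cv2.imwrite('pics/e.png',np.hstack([a,b]))
tip=o['tool_pos']-[0,0,.02]
print(pix(S,[tip,[.424,.256,.113]]),pix(W,[tip,[.424,.256,.113]]))
E
```

```text
t: 7.5
tool_pos: [0.4232, 0.2554, 0.2257]
tool_rot: [-0.579, -3.086, 0.003]
contact_force: [0.4, -0.6, -0.9]
opening: -0.0001
grip_force: 0.0
[0.42316673 0.25543414 0.22565944]
[[230.86569098 132.85744976]
 [235.92773512 157.8606168 ]] [[313.76294076 256.99087735]
 [314.8196763  203.68510703]]
```

View pics/e.png

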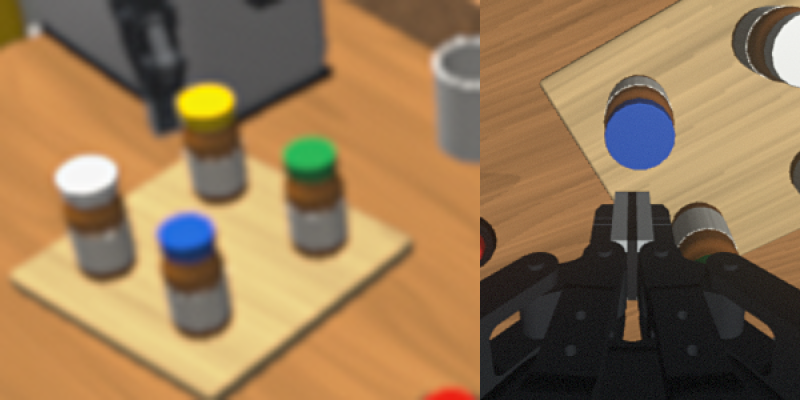

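The lid is centred at wrist pixel (320,201) against a predicted (315,204), so it's within about 3 mm. I descend 61 mm and dwell.

```bash
python3 -m handwheel '[{"gripper":1,"offset":[0,0,8],"rotation":[0,0,0]},{"gripper":1,"offset":[0,0,20],"rotation":[0,0,0]},{"gripper":1,"offset":[0,0,34],"rotation":[0,0,0]},{"gripper":1,"offset":[0,0,48],"rotation":[0,0,0]},{"gripper":1,"offset":[0,0,57],"rotation":[0,0,0]},{"gripper":1,"offset":[0,0,61],"rotation":[0,0,0]},{"gripper":1,"offset":[0,0,61],"rotation":[0,0,0]},{"gripper":1,"offset":[0,0,61],"rotation":[0,0,0]}]'
python3 -m handwheel '[{"gripper":1,"offset":[0,0,0],"rotation":[0,0,0]},{"gripper":1,"offset":[0,0,0],"rotation":[0,0,0]},{"gripper":1,"offset":[0,0,0],"rotation":[0,0,0]},{"gripper":1,"offset":[0,0,0],"rotation":[0,0,0]},{"gripper":1,"offset":[0,0,0],"rotation":[0,0,0]},{"gripper":1,"offset":[0,0,0],"rotation":[0,0,0]},{"gripper":1,"offset":[0,0,0],"rotation":[0,0,0]},{"gripper":1,"offset":[0,0,0],"rotation":[0,0,0]}]'
python3 - <<'E'
from h import *
from station import ctrl
S=ctrl.get_image('side');W=ctrl.get_image('wrist')
a=cv2.resize(S['image'][100:200,190:310,::-1],(480,400),interpolation=2)
b=cv2.resize(W['image'][100:400,200:440,::-1],(320,400),interpolation=3)
cv2.imwrite('pics/f.png',np.hstack([a,b]))
E
```

```text
t: 8.6
tool_pos: [0.4239, 0.2561, 0.1667]
tool_rot: [0.579, 3.087, 0.001]
contact_force: [0.0, 0.8, -0.1]
opening: 0.0
grip_force: 0.0
t: 9.6
tool_pos: [0.4235, 0.2559, 0.166]
tool_rot: [-0.579, -3.088, 0.0]
contact_force: [0.8, 0.1, -0.3]
opening: -0.0001
grip_force: 0.0
```

View pics/f.png

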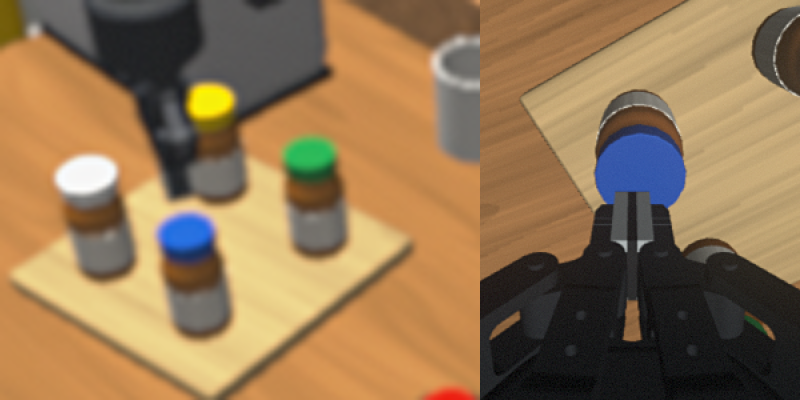

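```bash
python3 -m handwheel '[{"gripper":1,"offset":[0,0,0],"rotation":[0,0,0]},{"gripper":1,"offset":[0,0,0],"rotation":[0,0,0]},{"gripper":1,"offset":[0,0,0],"rotation":[0,0,0]},{"gripper":1,"offset":[0,0,0],"rotation":[0,0,0]},{"gripper":1,"offset":[0,0,0],"rotation":[0,0,0]},{"gripper":1,"offset":[0,0,0],"rotation":[0,0,0]},{"gripper":1,"offset":[0,0,0],"rotation":[0,0,0]},{"gripper":1,"offset":[0,0,0],"rotation":[0,0,0]}]'
python3 go.py "(.517,-.417,.165)" "(.517,-.417,.225)"
```

```text
t: 10.7
tool_pos: [0.4235, 0.2559, 0.166]
tool_rot: [0.579, 3.088, -0.0]
contact_force: [-0.6, -0.4, 0.1]
opening: -0.0001
grip_force: 0.0
10.7 [0.4235 0.2559 0.166 ] [ 0.579  3.088 -0.   ] [-0.63 -0.44  0.09] -6.944383815088635e-05
(.517,-.417,.165) [-331.  -593.3    1. ]
(.517,-.417,.225) [-331.  -593.3  -59. ]
```

The tips, at (180,195) in the side crop, stand about 3 cm above the blue lid at (187,235), and the dwell has passed 2 s. I lift and travel to the pot.

```bash
python3 -m handwheel '[{"gripper":1,"offset":[0,0,-15],"rotation":[0,0,0]},{"gripper":1,"offset":[0,0,-40],"rotation":[0,0,0]},{"gripper":1,"offset":[-5,-9,-65],"rotation":[0,0,0]},{"gripper":1,"offset":[-20,-36,-75],"rotation":[0,0,0]},{"gripper":1,"offset":[-40,-72,-75],"rotation":[0,0,0]},{"gripper":1,"offset":[-65,-117,-75],"rotation":[0,0,0]},{"gripper":1,"offset":[-90,-161,-75],"rotation":[0,0,0]},{"gripper":1,"offset":[-110,-197,-75],"rotation":[0,0,0]}]'
python3 -m handwheel '[{"gripper":1,"offset":[-25,-45,0],"rotation":[0,0,0]},{"gripper":1,"offset":[-50,-90,0],"rotation":[0,0,0]},{"gripper":1,"offset":[-75,-135,0],"rotation":[0,0,0]},{"gripper":1,"offset":[-100,-179,0],"rotation":[0,0,0]},{"gripper":1,"offset":[-125,-224,0],"rotation":[0,0,0]},{"gripper":1,"offset":[-150,-269,0],"rotation":[0,0,0]},{"gripper":1,"offset":[-175,-314,0],"rotation":[0,0,0]},{"gripper":1,"offset":[-190,-340,0],"rotation":[0,0,0]}]'
python3 -m handwheel '[{"gripper":1,"offset":[-15,-27,0],"rotation":[0,0,0]},{"gripper":1,"offset":[-26,-47,0],"rotation":[0,0,0]},{"gripper":1,"offset":[-31,-56,0],"rotation":[0,0,0]},{"gripper":1,"offset":[-31,-56,0],"rotation":[0,0,0]},{"gripper":1,"offset":[-31,-56,0],"rotation":[0,0,0]},{"gripper":1,"offset":[-31,-56,0],"rotation":[0,0,0]},{"gripper":1,"offset":[-31,-56,0],"rotation":[0,0,0]},{"gripper":1,"offset":[-31,-56,0],"rotation":[0,0,0]}]'
python3 - <<'E'
from h import *
from station import ctrl
o=ctrl.get_obs();print(o['tool_pos'])
S=ctrl.get_image('side');W=ctrl.get_image('wrist')
t=np.linspace(0,2*np.pi,80);C=np.array([.517,-.417,.091])+.09*np.c_[np.cos(t),np.sin(t),0*t]
I=[d['image'][:,:,::-1].copy() for d in(S,W)]
for d,i in zip((S,W),I): cv2.polylines(i,[np.round(pix(d,C)).astype(int)],True,(255,0,255),1)
cv2.imwrite('pics/g.png',np.hstack([cv2.resize(I[0][200:350,360:520],(427,400),interpolation=2),I[1][:,140:510]]))
E
```

```text
t: 11.7
tool_pos: [0.455, 0.0307, 0.2425]
tool_rot: [0.58, 3.085, 0.0]
contact_force: [0.2, 0.6, 0.9]
opening: -0.0001
grip_force: 0.0
t: 12.7
tool_pos: [0.5086, -0.3559, 0.2422]
tool_rot: [0.582, 3.086, -0.001]
contact_force: [0.8, 0.7, 0.8]
opening: -0.0002
grip_force: 0.0
t: 13.7
tool_pos: [0.5172, -0.4164, 0.2411]
tool_rot: [0.579, 3.088, -0.0]
contact_force: [-0.2, -0.0, 0.2]
opening: -0.0003
grip_force: 0.0
[ 0.51718797 -0.41642621  0.24108164]
```

View pics/g.png

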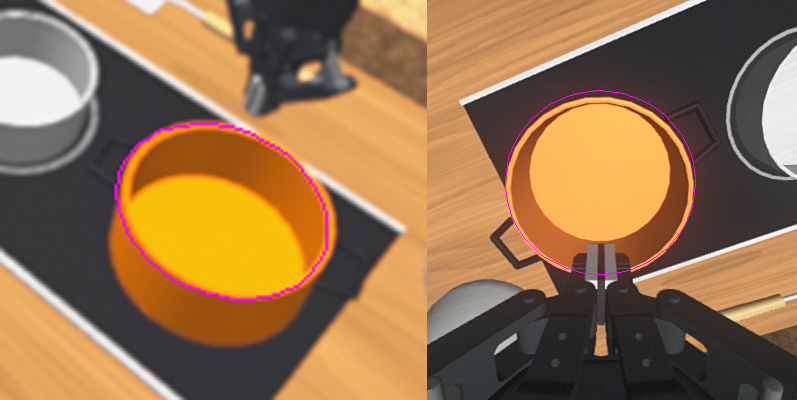

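The predicted rim circle matches the pot mouth within a few mm in both views (wrist crop centre about (600,187)). I descend 98 mm and dwell.

```bash
python3 -m handwheel '[{"gripper":1,"offset":[0,0,10],"rotation":[0,0,0]},{"gripper":1,"offset":[0,0,28],"rotation":[0,0,0]},{"gripper":1,"offset":[0,0,48],"rotation":[0,0,0]},{"gripper":1,"offset":[0,0,68],"rotation":[0,0,0]},{"gripper":1,"offset":[0,0,85],"rotation":[0,0,0]},{"gripper":1,"offset":[0,0,95],"rotation":[0,0,0]},{"gripper":1,"offset":[0,0,98],"rotation":[0,0,0]},{"gripper":1,"offset":[0,0,98],"rotation":[0,0,0]}]'
for i in 1; do python3 -m handwheel '[{"gripper":1,"offset":[0,0,0],"rotation":[0,0,0]},{"gripper":1,"offset":[0,0,0],"rotation":[0,0,0]},{"gripper":1,"offset":[0,0,0],"rotation":[0,0,0]},{"gripper":1,"offset":[0,0,0],"rotation":[0,0,0]},{"gripper":1,"offset":[0,0,0],"rotation":[0,0,0]},{"gripper":1,"offset":[0,0,0],"rotation":[0,0,0]},{"gripper":1,"offset":[0,0,0],"rotation":[0,0,0]},{"gripper":1,"offset":[0,0,0],"rotation":[0,0,0]}]'; done
python3 -m handwheel '[{"gripper":1,"offset":[0,0,0],"rotation":[0,0,0]},{"gripper":1,"offset":[0,0,0],"rotation":[0,0,0]},{"gripper":1,"offset":[0,0,0],"rotation":[0,0,0]},{"gripper":1,"offset":[0,0,0],"rotation":[0,0,0]},{"gripper":1,"offset":[0,0,0],"rotation":[0,0,0]},{"gripper":1,"offset":[0,0,0],"rotation":[0,0,0]},{"gripper":1,"offset":[0,0,0],"rotation":[0,0,0]},{"gripper":1,"offset":[0,0,0],"rotation":[0,0,0]}]'
python3 -c "
from station import ctrl
print(ctrl.get_obs()['tool_pos'],ctrl.finish_job())"
```

```text
t: 14.8
tool_pos: [0.5174, -0.417, 0.1434]
tool_rot: [0.579, 3.087, -0.001]
contact_force: [-0.6, 1.1, 0.1]
opening: 0.0
grip_force: 0.0
t: 15.8
tool_pos: [0.5171, -0.4167, 0.143]
tool_rot: [-0.579, -3.088, 0.0]
contact_force: [-0.1, -0.9, -0.3]
opening: -0.0001
grip_force: 0.0
t: 16.8
tool_pos: [0.5171, -0.4167, 0.143]
tool_rot: [0.579, 3.088, -0.0]
contact_force: [-0.1, -0.4, 0.2]
opening: 0.0001
grip_force: 0.0
the job is handed in; nothing more can be done
[ 0.51713878 -0.41672933  0.14302158] None
```

I pressed the red button to its stop and saw it come back up, pointed at the blue-lidded jar and then the orange pot for about two seconds each at about 3 cm, and handed the job in still pointing at the pot; no verdict was returned.

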